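# Refit the vacuum sealer's press-to-run knob and keep it pressed

### The arm

A 7-joint arm with a two-finger parallel gripper is mounted at the origin on a cart in front of the work surface, level with it; the furniture and walls round the work are solid. World frame = base frame: x ahead of the robot, y to its left, z up, the work surface at z = 0. Lengths are in m, angles in rad, forces in N, time in s.
With the tool pointing down it reaches from about 0.425 to 0.875 m from the base axis. Payload 4.7 kg.
Tool frame: the origin (TCP) lies midway between the tips of the shut fingers; the grasp point (between the pads) lies 19 mm behind it; z points along the fingers, y is the line along which they close (so a half turn about z gives the same grasp; the last joint's range is limited). The gripper opens to 87 mm and grips with 3 to 60 N. Pads are 19 mm wide; open, the fingers measure 117 mm over their backs; the gripper's body (75 mm by 190 mm) begins 51 mm behind the grasp point.
Start: joints at [-1.173, 0.321, -0.07, 1.45, 0.023, 1.371, -0.057], TCP at [0.243, 0.603, 0.223] pointing down, gripper open.
Joint ranges: [-2.86, 2.86], [-0.3, 2.09], [-1.38, 1.24], [0.06, 2.45], [-1.56, 4.7], [0.09, 2.05], [-2.69, 2.69]. Speed limits (rad/s): [2.57, 2.57, 3.14, 3.14, 3.14, 3.14, 3.14].

### API

Orientations are given as a rotation vector (axis times angle).
In Python, from bench import ctrl gives the robot as it stands. The module is installed in compiled form; this text tells all that it offers.
- The arm moves only by the shell command python3 -m handwheel 'ROWS' [FORCE]. ROWS is JSON, a list of rows, each a list of 7 numbers: the finger opening in m, from 0 to 0.087, then the shift along the tool's x, y, z in m, then the turn, a rotation vector about the tool's x, y, z in degrees. A call has 1 to 12 rows; each row shifts and turns the commanded pose from where the row before left it, along the tool's axes as they then stand; what a row does not reach is not made up. A row lasts 1/8 s, in which the tool goes at most 62.5 mm and 10.7 degrees, less where a joint would pass 70% of its speed; a pose out of reach is approached as far as the arm can. A call is refused whole if a number of a shift passes 0.0625 or a number of a turn 10.7, either way. A call with a gripper value outside its range is refused whole. The fingers move at their own pace and stop on an object; FORCE is the grip in N (left out, the last holds). Time passes only in rows, so rows that do not move let the fingers close. It gives the time, the measured TCP pose, the force, the opening and the grip force at its end, in the units of the state.
- ctrl.get_state(): the state, without advancing time (a new reading comes with each control period).
- ctrl.get_image(name): name is "scene" or "top" or "wrist"; returns (picture, depth): 480x640x3 uint8, blue, green, red; 480x640 float32, m along the optical axis (not along the pixel's ray), 0 where there is no reading.
- ctrl.camera_info(name): a dict with "intrinsics" (3x3 intrinsics, pixels), "D" ([k1, k2, p1, p2, k3] as OpenCV has them; the pictures are not rectified), "R" (3x3) and "t" (3): a world point X has camera coordinates R X + t. Camera axes: x right, y down, z forward; pixel columns grow to the right and rows downward; lengths in m; the calibration is good to about 2 mm. A picture is of the moment at which its call begins: read the wrist's pose just before it. camera_info takes no time and is no camera call; for the wrist camera it gives the pose at the moment of the call.
- ctrl.close_job(): hands the job in; it is judged then, once.
The state is a dict: "time": time; "joint_positions": joint angles; "qd": joint speeds; "joint_torque": joint torques, N m; "position": TCP position; "tool_rot": TCP orientation; "ft_force": force on the tool from outside, world axes, zero at the start; "torque": the same for the moment, N m; "grip_width": opening from 0.0 (shut) to 1.0 (fully open); "grip_force": force on a finger pad.
Only numpy, scipy, OpenCV 4.12 (cv2) and the standard library are available. Lean on these libraries where they do the work, as an engineer would, in place of code of your own. Each camera call takes 0.05 s, during which the arm holds its last target. There are 200 camera calls.

### The job

The vacuum sealer's knob is parked in the keyhole slot on its deck. Slide it along the slot to the round mouth and lift it out, turn it so that the flat in its bore matches the flat of the bare D-shaft, push it fully home on the shaft, then press it all the way down and keep it pressed: the pump runs only while the knob is held down. Finish while holding it down, fingers still on the knob, without letting go, and leave the other things on the worktop where they are.

Things in the scene. Friction and masses are not known exactly. Their poses are not given: they have to be found in the camera images.
- sealer: Vacuum sealer, fixed: low dark box 130 mm (x: -70 to 60) by 280 mm (y), level grey control deck 66 mm high along its front (-x), black lid bar (63 mm high) behind. Origin: on the worktop under it; x to its back, away from the robot, z up. On the deck, at x = -20 mm: the bare shaft (y = -70 mm) and the knob's parking slot (round mouth at y = 0, closed end at y = 69 mm).
- knob: Loose black knob, 60 g: round skirt 42 mm wide, 15 mm high; on it a bar grip 38 mm long, 14 mm wide, top 42 mm above the underside. Origin: centre of the underside; z up; x along the bar to its tapered end (white line on top). Bore from below: 13 mm deep, 14 mm round, flat 4 mm from the axis on +x. Starts in the slot, tapered end to the closed end, bar within 0.15 rad of the slot's line.
- park_mouth (a point): Centre of the parking slot's round mouth (50 mm wide), on the slot's floor 20.5 mm below the deck; axes as the sealer's. From it the slot runs along +y, 26 mm wide between lips (4 mm thick, tops level with the deck, undersides 16.5 mm over the floor) above a channel 46 mm wide. The bar stands through the slot; the skirt is caught under the lips and lifts out only centred in the mouth to 3 mm.
- shaft_seat (a point): On the shaft's axis, on top of its 18 mm round collar, where the knob's underside rests when home; 7 mm above the deck unpressed. z up; x out of the shaft's flat; turns and sinks with the shaft. Above it the D-shaft is 12 mm long, 12 mm round, flat 3 mm from the axis on +x, tip chamfered: 1 mm clearance in the bore, goes on within about 0.15 rad of the right angle.
- setting (a joint): Turn of the shaft, rad, anticlockwise from above: 0 when its flat faces the sealer's +y. Stiff (0.08 N m of friction), stays where it is. Its start differs from time to time, within 1.1 rad of 0.
- plunger (a joint): How far the shaft is pressed down, m: 0 up, 0.006 fully down on its stop. A spring pushes it up: 4 N to start it, 10 N fully down.
- spice_jar: Small spice jar, 45 mm wide, 106 mm tall, upright, right of the sealer; origin at the centre of its underside. Leave alone.
- timer: Round wind-up kitchen timer, 67 mm wide, 54 mm high, right of the spice jar; origin at the centre of its underside. Leave alone.
- scoop: Steel scoop, 63 by 218 mm, 49 mm high, lying furthest right; origin at the centre of its underside. Leave alone.

How it is judged:
By the outcome, as a careful person would: the job done as asked, in the order asked, and still so for the second after the job is handed in, while the arm keeps its last pose, push and grip.
It also fails if it takes over 45 s, if anything falls off the work surface, if the arm or the gripper's body presses on something with over 40 N, if the wrist force passes 120 N, or if a joint passes its speed limit or range.

## Working session

There is one attempt and no reset: what is moved stays moved. The work goes in short steps, Python scripts to look and compute and a shell command to move; the robot and the scene stay as the last step left them, time stands still between calls to the robot, and variables do not carry over. Pictures are saved under pics/ and viewed, at most 12 in all, crops included, and the job is handed in when it is done.

```bash
mkdir -p pics
python3 - <<'E'
from bench import ctrl
import cv2
s=ctrl.get_state();print({k:s[k] for k in s if k not in('qd','joint_torque')})
for n in("scene","top"):
    im,d=ctrl.get_image(n);cv2.imwrite(f"pics/{n}0.png",im);
    import numpy as np
    np.save(f"pics/{n}0.npy",d)
    print(n,ctrl.camera_info(n))
E
```

```text
{'time': 0.0, 'joint_positions': array([-1.17286077,  0.32182588, -0.07008349,  1.45165193,  0.02260919,
        1.37079153, -0.05691727]), 'position': array([0.24325878, 0.60218026, 0.22147121]), 'tool_rot': array([-5.99163364e-01, -3.08366569e+00,  2.94080760e-03]), 'ft_force': array([0.49812087, 0.1543983 , 0.07383181]), 'torque': array([-0.02686294,  0.0113902 ,  0.00341974]), 'grip_force': 0.0, 'grip_width': 1.0005695116726567}
scene {'intrinsics': array([[523.13114519,   0.        , 319.22182571],
       [  0.        , 523.13114519, 231.37817448],
       [  0.        ,   0.        ,   1.        ]]), 'D': array([-0.15884916,  0.        ,  0.        ,  0.        ,  0.        ]), 'R': array([[ 0.72497267, -0.68874155, -0.00704976],
       [-0.48013898, -0.49800519, -0.72212006],
       [ 0.49384328,  0.52690217, -0.69173183]]), 't': array([-0.3177308 ,  0.26094997,  1.26155313])}
top {'intrinsics': array([[434.88301797,   0.        , 318.69236216],
       [  0.        , 434.88301797, 246.15408512],
       [  0.        ,   0.        ,   1.        ]]), 'D': array([0.00473887, 0.        , 0.        , 0.        , 0.        ]), 'R': array([[-2.76609593e-02, -9.99610821e-01, -3.61641448e-03],
       [-9.87425217e-01,  2.78867238e-02, -1.55607746e-01],
       [ 1.55648036e-01, -7.33320668e-04, -9.87812306e-01]]), 't': array([0.01577216, 0.44088326, 0.97241609])}
```

View pics/top0.png

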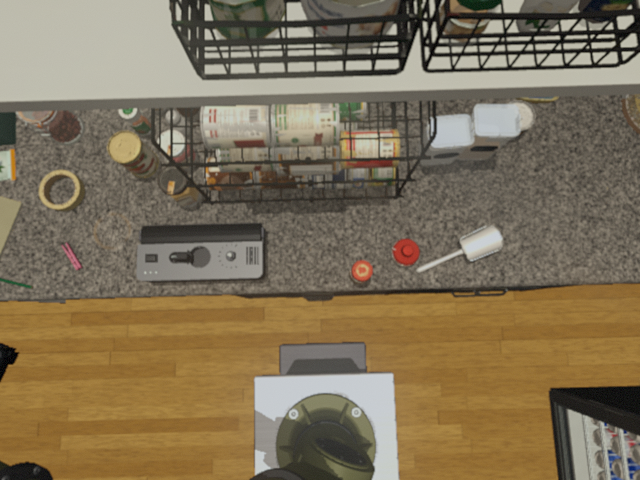

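The top view shows the sealer at about (200,252), with the knob in the slot near (180,257), the mouth near (200,257) and the shaft near (231,256). The jar, timer and scoop are on the right. Next I'll enlarge the sealer in both views.

Run:
```python
import cv2,numpy as np
a=cv2.imread("pics/top0.png")[215:290,125:275];a=cv2.resize(a,None,fx=5,fy=5,interpolation=cv2.INTER_CUBIC)
cv2.imwrite("pics/c1.png",a)
```

```text
(no output)
```

View pics/c1.png

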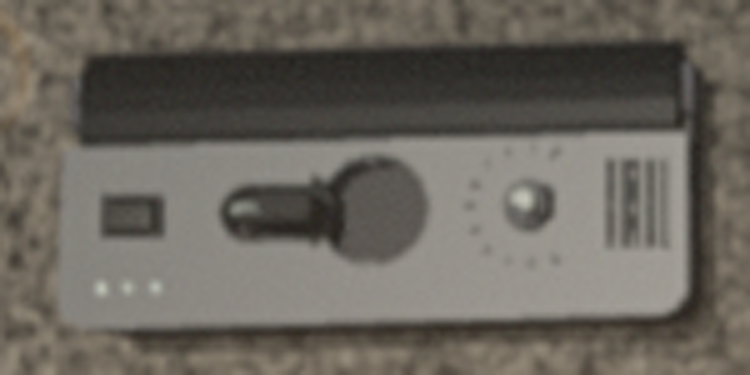

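View pics/scene0.png

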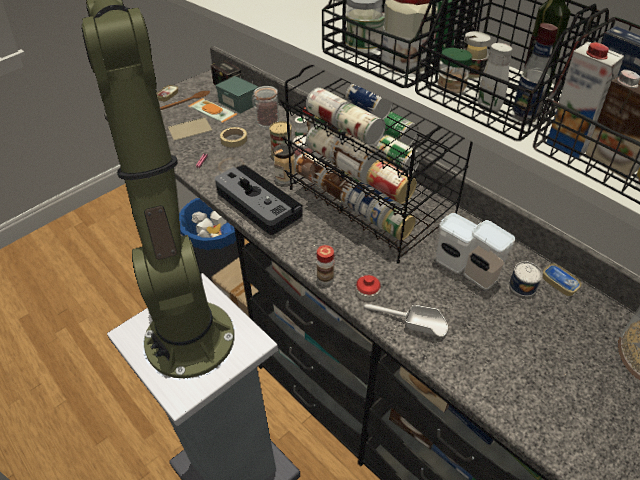

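```bash
cat > h.py <<'E'
from bench import ctrl
import cv2,numpy as np
from scipy.spatial.transform import Rotation as Ro
def ray(info,px):
    p=cv2.undistortPoints(np.array([[px]],float),info["intrinsics"],info["D"])[0,0]
    R=np.array(info["R"]);t=np.array(info["t"])
    return -R.T@t, R.T@np.array([p[0],p[1],1])
def onz(info,px,z):
    c,d=ray(info,px);return c+d*(z-c[2])/d[2]
def proj(info,X):
    return cv2.projectPoints(np.array(X,float).reshape(-1,3),cv2.Rodrigues(np.array(info["R"]))[0],np.array(info["t"],float),info["intrinsics"],info["D"])[0][:,0]
E
python3 - <<'E'
from h import *
np.set_printoptions(precision=4,suppress=True)
i=ctrl.camera_info("top")
f=lambda x,y:(125+(x+.5)/5-.5,215+(y+.5)/5-.5)
for n,x,y,z in [("mouth",377,209,.066),("shaft",530,203,.085),("flarge",240,212,.087),("FL",62,328,.066),("FR",690,312,.066),("BL",66,142,.066),("BR",690,130,.066)]:
    print(n,onz(i,f(x,y),z))
d=np.load("pics/top0.npy")
print(d[257,200],d[257,215],d[257,181], d[236,200])
# obstacles: world heights on grid
K=i["intrinsics"];R=i["R"];t=i["t"]
v,u=np.mgrid[100:290:1,100:300:1];z=d[100:290,100:300]
P=np.stack([(u-K[0,2])/K[0,0]*z,(v-K[1,2])/K[1,1]*z,z],-1)-t
W=(P@R).reshape(-1,3);W=W[z.ravel()>0]
for x0 in np.arange(.48,.9,.03):
    m=(W[:,0]>=x0)&(W[:,0]<x0+.03);print(round(x0,2),[round(float(W[m&(W[:,1]>=y0)&(W[:,1]<y0+.05),2].max(initial=0)),2) for y0 in np.arange(.1,.5,.05)])
E
```

```text
mouth [0.4205 0.2693 0.066 ]
shaft [0.4186 0.1971 0.085 ]
flarge [0.4179 0.3234 0.087 ]
FL [0.3712 0.4081 0.066 ]
FR [0.3705 0.1298 0.066 ]
BL [0.4548 0.4095 0.066 ]
BR [0.4524 0.1291 0.066 ]
0.99309194 0.97361964 0.952643 0.9861037
0.48 [0.06, 0.06, 0.06, 0.06, 0.06, 0.06, 0.06, 0.0]
0.51 [0.33, 0.33, 0.33, 0.33, 0.0, 0.0, 0.0, 0.0]
0.54 [0.35, 0.35, 0.33, 0.38, 0.12, 0.01, 0.0, 0.0]
0.57 [0.48, 0.48, 0.48, 0.48, 0.47, 0.11, 0.0, 0.0]
0.6 [0.37, 0.37, 0.3, 0.39, 0.12, 0.0, 0.11, 0.0]
0.63 [0.0, 0.0, 0.3, 0.3, 0.1, 0.11, 0.11, 0.11]
0.66 [0.0, 0.0, 0.19, 0.18, 0.1, 0.11, 0.11, 0.11]
0.69 [0.0, 0.0, 0.18, 0.19, 0.1, 0.1, 0.11, 0.11]
0.72 [0.0, 0.0, 0.0, 0.01, 0.09, 0.08, 0.1, 0.0]
0.75 [0.0, 0.0, 0.0, 0.0, 0.09, 0.08, 0.1, 0.1]
0.78 [0.0, 0.0, 0.0, 0.01, 0.05, 0.03, 0.01, 0.0]
0.81 [0.0, 0.0, 0.0, 0.0, 0.0, 0.0, 0.0, 0.0]
0.84 [0.0, 0.0, 0.0, 0.0, 0.0, 0.0, 0.0, 0.0]
0.87 [0.0, 0.0, 0.0, 0.0, 0.0, 0.0, 0.0, 0.0]
0.9 [0.0, 0.0, 0.0, 0.0, 0.0, 0.0, 0.0, 0.0]
```

Run:
```python
from h import *
np.set_printoptions(precision=3,suppress=True)
s=ctrl.get_state();R=Ro.from_rotvec(s["tool_rot"]).as_matrix();print(R)
print("tool shift to (.40,.31,.26):",R.T@(np.array([.40,.31,.26])-s["position"]))
for n in("top","scene"):
    i=ctrl.camera_info(n);d=np.load(f"pics/{n}0.npy");K=i["intrinsics"]
    v,u=np.mgrid[0:480,0:640]
    p=cv2.undistortPoints(np.stack([u,v],-1).reshape(-1,1,2).astype(float),K,i["D"])[:,0]
    z=d.ravel();P=np.c_[p*z[:,None],z]-i["t"];W=(P@i["R"]);W=W[z>0]
    for z0 in np.arange(.08,.52,.04):
        m=(W[:,2]>z0)&(W[:,2]<z0+.04)&(W[:,0]>.3)&(W[:,0]<.9)&(W[:,1]<.45)
        print(n,round(z0,2),[ (round(float(np.percentile(q,1)),3) if len(q:=W[m&(W[:,1]>=y0)&(W[:,1]<y0+.05),0])>3 else None) for y0 in np.arange(0.05,.45,.05)])
```

```text
[[-0.927  0.374 -0.001]
 [ 0.374  0.927 -0.002]
 [-0.    -0.002 -1.   ]]
tool shift to (.40,.31,.26): [-0.255 -0.212 -0.038]
top 0.08 [0.538, 0.537, 0.418, 0.42, 0.414, 0.415, 0.573, 0.629]
top 0.12 [0.579, 0.581, 0.58, 0.581, 0.557, None, None, None]
top 0.16 [0.557, 0.559, 0.557, 0.558, 0.553, None, None, None]
top 0.2 [0.537, 0.537, 0.538, 0.537, 0.538, None, None, None]
top 0.24 [0.554, 0.579, 0.579, None, 0.557, None, None, None]
top 0.28 [0.557, 0.559, 0.56, 0.56, 0.553, None, None, None]
top 0.32 [0.538, 0.538, 0.538, 0.537, 0.538, None, None, None]
top 0.36 [0.577, 0.577, 0.577, None, 0.558, None, None, None]
top 0.4 [None, None, None, None, None, None, None, None]
top 0.44 [0.576, 0.576, 0.576, 0.576, 0.577, 0.577, 0.577, 0.577]
top 0.48 [0.576, 0.576, 0.576, 0.578, 0.578, 0.578, 0.577, 0.578]
scene 0.08 [0.536, 0.536, 0.417, 0.421, 0.412, 0.412, 0.594, 0.627]
scene 0.12 [0.576, 0.573, 0.573, 0.577, 0.555, None, 0.891, 0.893]
scene 0.16 [0.542, 0.543, 0.544, 0.543, 0.545, None, 0.892, 0.893]
scene 0.2 [0.536, 0.537, 0.536, 0.536, 0.539, 0.889, 0.891, 0.893]
scene 0.24 [0.553, 0.578, 0.575, None, 0.555, None, None, None]
scene 0.28 [0.542, 0.542, 0.543, 0.543, 0.544, None, None, None]
scene 0.32 [0.537, 0.537, 0.536, 0.534, 0.538, None, None, None]
scene 0.36 [0.577, 0.576, 0.577, None, 0.557, None, None, None]
scene 0.4 [None, None, None, None, None, None, None, None]
scene 0.44 [0.572, 0.572, 0.573, 0.572, 0.571, 0.573, 0.572, 0.574]
scene 0.48 [0.573, 0.575, 0.574, 0.575, 0.575, 0.574, 0.574, 0.575]
```

```bash
python3 -m handwheel '[[0.05,-0.0425,-0.0353,-0.006,0,0,0],[0.05,-0.0425,-0.0353,-0.006,0,0,0],[0.05,-0.0425,-0.0353,-0.006,0,0,0],[0.05,-0.0425,-0.0353,-0.006,0,0,0],[0.05,-0.0425,-0.0353,-0.006,0,0,0],[0.05,-0.0425,-0.0353,-0.006,0,0,0],[0.05,0,0,0,0,0,10],[0.05,0,0,0,0,0,10],[0.05,0,0,0,0,0,10],[0.05,0,0,0,0,0,10],[0.05,0,0,0,0,0,10],[0.05,0,0,0,0,0,10]]'
python3 -m handwheel '[[0.05,0,0,0,0,0,8],[0.05,0,0,0,0,0,0]]'
python3 - <<'E'
from h import *
np.set_printoptions(precision=3,suppress=True)
s=ctrl.get_state();print(s["time"],s["position"],s["joint_positions"]);print(Ro.from_rotvec(s["tool_rot"]).as_matrix())
import pickle
i=ctrl.camera_info("wrist");im,d=ctrl.get_image("wrist");cv2.imwrite("pics/w1.png",im);pickle.dump((i,d),open("pics/w1.pkl","wb"));print(i)
E
```

```text
time: 1.6
position: [0.4003, 0.3106, 0.2581]
tool_rot: [-2.068, -2.365, 0.001]
ft_force: [-0.2, -1.0, -0.3]
grip_width: 0.577
grip_force: 0.0
time: 1.85
position: [0.4004, 0.3107, 0.2582]
tool_rot: [-2.22, -2.223, 0.001]
ft_force: [-0.8, -0.3, 0.5]
grip_width: 0.576
grip_force: 0.0
1.85 [0.4   0.311 0.258] [-0.844 -0.002  0.132  1.75   0.     1.394 -0.711]
[[-0.002  1.    -0.   ]
 [ 1.     0.002 -0.   ]
 [-0.    -0.    -1.   ]]
{'intrinsics': array([[381.745,   0.   , 326.078],
       [  0.   , 381.745, 240.678],
       [  0.   ,   0.   ,   1.   ]]), 'D': array([-0.021,  0.   ,  0.   ,  0.   ,  0.   ]), 'R': array([[ 1.   ,  0.001,  0.001],
       [ 0.001, -0.953,  0.304],
       [ 0.001, -0.304, -0.953]]), 't': array([-0.4  ,  0.247,  0.519])}
```

View pics/w1.png

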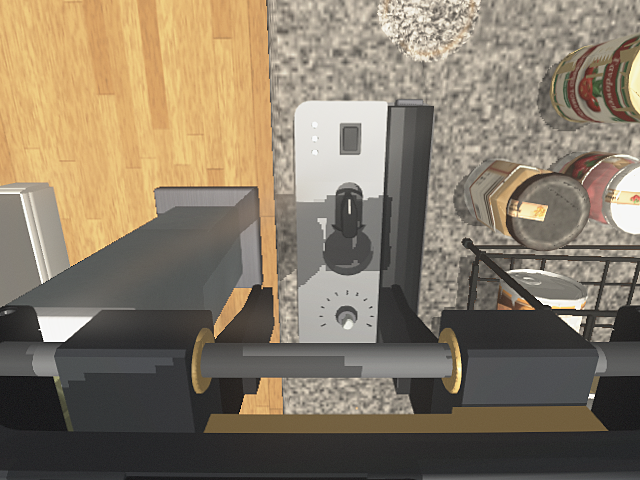

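The wrist view shows the knob at about (348,208) with a white line on its bar. The mouth is near (348,248) and the shaft near (347,320), with the sealer upright in the picture. I'll enlarge this.

Run:
```python
import cv2,numpy as np
a=cv2.imread("pics/w1.png")
k=cv2.resize(a[170:280,300:400],None,fx=5.4,fy=5.4,interpolation=cv2.INTER_CUBIC)[:594]
b=cv2.resize(a[285:345,305:390],None,fx=3,fy=3,interpolation=cv2.INTER_CUBIC)
o=np.zeros((594,800,3),np.uint8);o[:k.shape[0],:540]=k;o[:180,545:800]=b
cv2.imwrite("pics/c2.png",o)
```

```text
(no output)
```

View pics/c2.png

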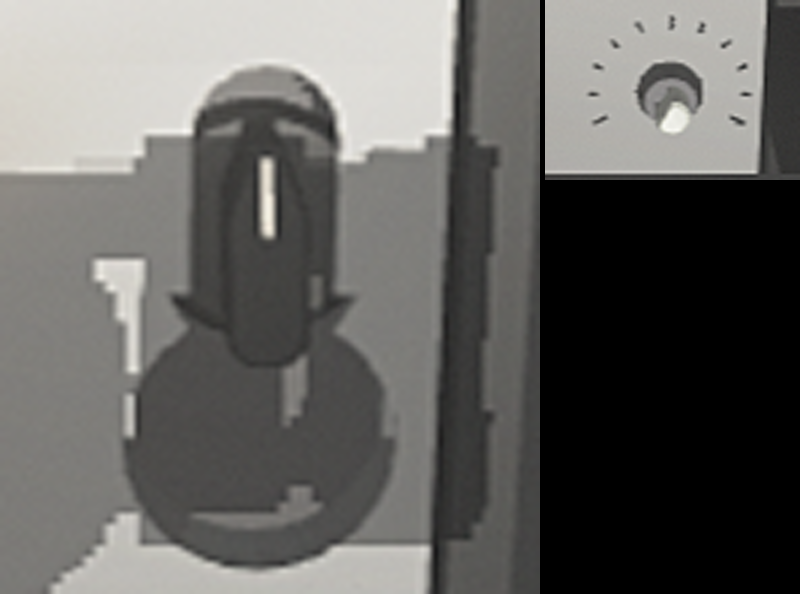

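Run:
```python
from h import *
import pickle
np.set_printoptions(precision=4,suppress=True)
i,d=pickle.load(open("pics/w1.pkl","rb"))
f=lambda x,y:(300+(x+.5)/5.4-.5,170+(y+.5)/5.4-.5)
for n,x,y,z in [("line tip",266,157,.0875),("line end",268,238,.0875),("bar rear top",268,365,.0875),("bar R",306,300,.0875),("bar L",225,300,.0875),("mouthL",123,440,.066),("mouthR",393,440,.066),("mouthBot",258,568,.066),("slotL",192,230,.066),("slotR",337,230,.066),("slot end",266,66,.066),("shaft?",0,0,0)][:-1]:
    print(n,onz(i,f(x,y),z))
g=lambda x,y:(305+(x-545+.5)/3-.5,285+(y+.5)/3-.5)
print("shaft top",onz(i,g(673,116),.085),"collar",onz(i,g(669,97),.073))
```

```text
line tip [0.4197 0.3269 0.0875]
line end [0.4203 0.3133 0.0875]
bar rear top [0.4207 0.2913 0.0875]
bar R [0.4269 0.3027 0.0875]
bar L [0.4133 0.3027 0.0875]
mouthL [0.396  0.2704 0.066 ]
mouthR [0.4451 0.2705 0.066 ]
mouthBot [0.421  0.2453 0.066 ]
slotL [0.4082 0.3096 0.066 ]
slotR [0.4338 0.3096 0.066 ]
slot end [0.4207 0.3385 0.066 ]
shaft top [0.4208 0.2013 0.085 ] collar [0.4201 0.2017 0.073 ]
```

```bash
python3 -m handwheel '[[0.05,-0.037,0.007,0.026,0,0,0],[0.05,-0.037,0.007,0.026,0,0,0],[0.05,-0.037,0.006,0.026,0,0,0],[0.05,0,0,0,0,0,0],[0.05,0,0,0,0,0,0]]'
python3 - <<'E'
from h import *
np.set_printoptions(precision=3,suppress=True)
import pickle
i=ctrl.camera_info("wrist");im,d=ctrl.get_image("wrist");cv2.imwrite("pics/w2.png",im);pickle.dump((i,d),open("pics/w2.pkl","wb"))
u,v=proj(i,[.4205,.2003,.08])[0];print(u,v)
u,v=int(u),int(v)
u0,v0=u-45,v-40
a=cv2.resize(im[v0:v0+75,u0:u0+100],None,fx=8,fy=8,interpolation=cv2.INTER_CUBIC);cv2.imwrite("pics/c3.png",a);print(u0,v0)
E
```

```text
time: 2.52
position: [0.4206, 0.2006, 0.181]
tool_rot: [-2.219, -2.223, -0.001]
ft_force: [-0.2, 0.7, -0.5]
grip_width: 0.575
grip_force: 0.0
326.8575619086047 240.58942339335297
281 200
```

View pics/c3.png

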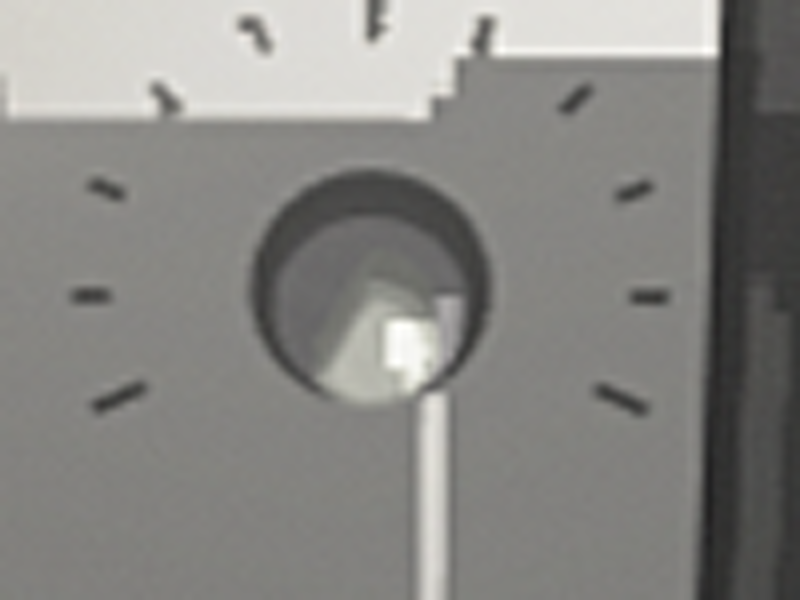

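The crop shows the collar, centred near (372,290), with the lit D-shaft inside it. Its flat edge seems to run from about (325,375) to (375,280), facing upper left. A model overlay with stretched contrast will pin down the angle.

```bash
cat > ov.py <<'E'
from h import *
import pickle
i,d=pickle.load(open("pics/w2.pkl","rb"));im=cv2.imread("pics/w2.png")
u0,v0,w,h,s=308,216,38,38,10
a=cv2.resize(im[v0:v0+h,u0:u0+w],None,fx=s,fy=s,interpolation=cv2.INTER_CUBIC).astype(float)
g=np.clip((a-40)/(235-40),0,1)**.8*255;g=g.astype(np.uint8)
def D(th,r,f,z,c):
    al=np.arccos(f/r);t=np.linspace(al,2*np.pi-al,60);p=np.c_[r*np.cos(t),r*np.sin(t)]
    ph=th+np.pi/2;R=np.array([[np.cos(ph),-np.sin(ph)],[np.sin(ph),np.cos(ph)]])
    p=p@R.T+c;return np.c_[p,np.full(60,z)]
def draw(o,P,col):
    q=(proj(i,P)-[u0,v0]+.5)*s-.5
    cv2.polylines(o,[np.round(q).astype(np.int32).reshape(-1,1,2)],True,col,1)
c=np.array([.4205,.2005])
o=g.copy()
t=np.linspace(0,6.28,60);draw(o,np.c_[c[0]+.009*np.cos(t),c[1]+.009*np.sin(t),t*0+.073],(0,255,255))
for th in [1.08]:
    draw(o,D(th,.006,.003,.085,c),(0,0,255));draw(o,D(th,.006,.003,.073,c),(255,0,0))
cv2.imwrite("pics/c4.png",np.hstack([g,o]))
E
python3 ov.py
```

```text
(no output)
```

View pics/c4.png

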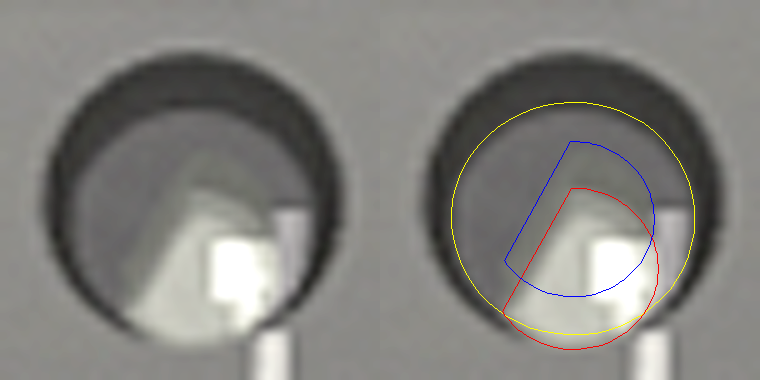

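The model at 1.08 rad matches the flat edge, so the setting is about +1.07 rad (61°), with the shaft at about (0.4208, 0.2003). Now I'll grip the knob.

```bash
python3 -m handwheel '[[0.04,0.037,0,0,0,0,0],[0.04,0.037,0,0.01,0,0,0],[0.04,0.0354,0,0.03,0,0,0],[0.04,0,0,0.035,0,0,0],[0.04,0,0,0.025,0,0,0],[0.04,0,0,0.0115,0,0,0],[0.04,0,0,0,0,0,0]]'
python3 -m handwheel '[[0.0,0,0,0,0,0,0],[0.0,0,0,0,0,0,0],[0.0,0,0,0,0,0,0],[0,0,0,0,0,0,0]]' 25
```

```text
time: 3.45
position: [0.4203, 0.3098, 0.069]
tool_rot: [-2.22, -2.223, 0.001]
ft_force: [0.2, -0.2, -0.1]
grip_width: 0.459
grip_force: 0.0
time: 3.95
position: [0.4209, 0.3095, 0.0696]
tool_rot: [2.221, 2.222, 0.002]
ft_force: [-0.1, -0.4, 3.3]
grip_width: 0.157
grip_force: 25.0
```

```bash
python3 -m handwheel '[[0,-0.01,0,0,0,0,0],[0,-0.015,0,0,0,0,0],[0,-0.015,0,0,0,0,0],[0,0,0,0,0,0,0],[0,0,0,0,0,0,0]]'
python3 - <<'E'
from h import *
im,d=ctrl.get_image("wrist");cv2.imwrite("pics/w3.png",im)
import pickle;i=ctrl.camera_info("wrist");pickle.dump((i,d),open("pics/w3.pkl","wb"))
print(proj(i,[[.4208,.2703,.066],[.4208,.31,.066]]))
cv2.imwrite("pics/c5.png",cv2.resize(im[200:350,230:430],None,fx=4,fy=4,interpolation=cv2.INTER_CUBIC))
E
```

```text
time: 4.58
position: [0.4212, 0.2666, 0.0695]
tool_rot: [2.222, 2.218, -0.003]
ft_force: [0.4, -4.5, 8.3]
grip_width: 0.161
grip_force: 25.0
[[326.91813615 294.51203792]
 [326.80771224 213.25587584]]
```

View pics/c5.png

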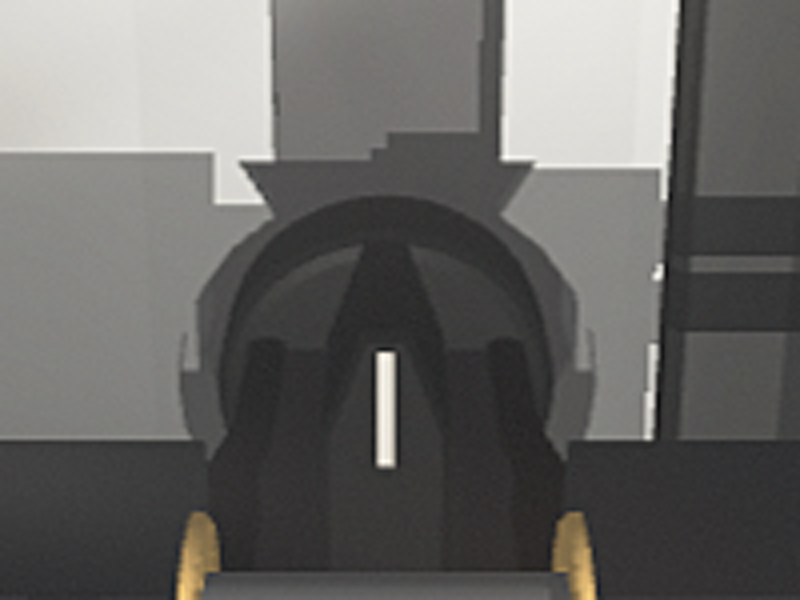

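Run:
```python
from h import *
import pickle
np.set_printoptions(precision=4,suppress=True)
i,d=pickle.load(open("pics/w3.pkl","rb"))
f=lambda x,y:(230+(x+.5)/4-.5,200+(y+.5)/4-.5)
for n,x,y,z in [("skirt bottom front",386,197,.0455),("skirt top front",386,241,.0605),("line tip",386,350,.0875),("skL@370",221,370,.0605),("skR",550,370,.0605),("line end",386,467,.0875),("cornerL",270,213,.066),("cornerR",500,213,.066),("cornerL'",240,160,.066),("cornerR'",535,160,.066),("mouthL",182,400,.066),("mouthR",593,400,.066),("slotL",272,60,.066),("slotR",502,60,.066)]:
    print(n,onz(i,f(x,y),z))
s=ctrl.get_state();print(s["time"],s["position"],s["ft_force"],s["grip_width"]);print(Ro.from_rotvec(s["tool_rot"]).as_matrix())
```

```text
skirt bottom front [0.4205 0.2862 0.0455]
skirt top front [0.4205 0.2858 0.0605]
line tip [0.4204 0.2841 0.0875]
skL@370 [0.4002 0.269  0.0605]
skR [0.4406 0.2689 0.0605]
line end [0.4204 0.2705 0.0875]
cornerL [0.4072 0.2914 0.066 ]
cornerR [0.4335 0.2913 0.066 ]
cornerL' [0.4039 0.2978 0.066 ]
cornerR' [0.4374 0.2977 0.066 ]
mouthL [0.396  0.2677 0.066 ]
mouthR [0.4452 0.2675 0.066 ]
slotL [0.4078 0.3094 0.066 ]
slotR [0.4334 0.3093 0.066 ]
4.625 [0.4212 0.2666 0.0695] [ 0.4454 -3.925   8.31  ] 0.15459973155467832
[[ 0.0015  1.      0.0001]
 [ 1.     -0.0015 -0.003 ]
 [-0.003   0.0001 -1.    ]]
```

```bash
python3 -m handwheel '[[0,0.004,0,0,0,0,0],[0,0,0,0,0,0,0],[0,0,0,0,0,0,0]]'; python3 -c "
from h import *
print(Ro.from_rotvec(ctrl.get_state()['tool_rot']).as_matrix().round(4))"
```

```text
time: 5.0
position: [0.4215, 0.27, 0.0695]
tool_rot: [2.221, 2.217, -0.004]
ft_force: [0.0, -5.0, 8.7]
grip_width: 0.152
grip_force: 25.0
[[ 1.7e-03  1.0e+00  2.0e-04]
 [ 1.0e+00 -1.7e-03 -4.0e-03]
 [-4.0e-03  2.0e-04 -1.0e+00]]
```

```bash
python3 -m handwheel '[[0,0.0016,0,0,0,0,0],[0,0,0,-0.003,0,0,0],[0,0,0,0,0,0,0]]'; python3 -m handwheel '[[0,0,0,-0.005,0,0,0],[0,0,0,0,0,0,0]]'
```

```text
time: 5.38
position: [0.4201, 0.2744, 0.0716]
tool_rot: [-2.221, -2.221, 0.002]
ft_force: [0.2, -0.0, -0.3]
grip_width: 0.156
grip_force: 25.0
time: 5.62
position: [0.4207, 0.2748, 0.0772]
tool_rot: [2.221, 2.222, 0.0]
ft_force: [0.3, -0.8, 0.7]
grip_width: 0.158
grip_force: 25.0
```

```bash
python3 -m handwheel '[[0,0,0,-0.01,0,0,0],[0,0,0,-0.02,0,0,0],[0,0,0,-0.018,0,0,0],[0,0,0,0,0,0,0],[0,0,0,0,0,0,0]]'
python3 - <<'E'
from h import *
im,d=ctrl.get_image("wrist");cv2.imwrite("pics/w4.png",im)
import pickle;i=ctrl.camera_info("wrist");s=ctrl.get_state();pickle.dump((i,d,s),open("pics/w4.pkl","wb"))
cv2.imwrite("pics/c6.png",cv2.resize(im[200:350,230:430],None,fx=4,fy=4,interpolation=cv2.INTER_CUBIC))
E
```

```text
time: 6.25
position: [0.4202, 0.2748, 0.1247]
tool_rot: [-2.221, -2.222, 0.001]
ft_force: [1.0, -1.6, -0.8]
grip_width: 0.162
grip_force: 25.0
```

View pics/c6.png

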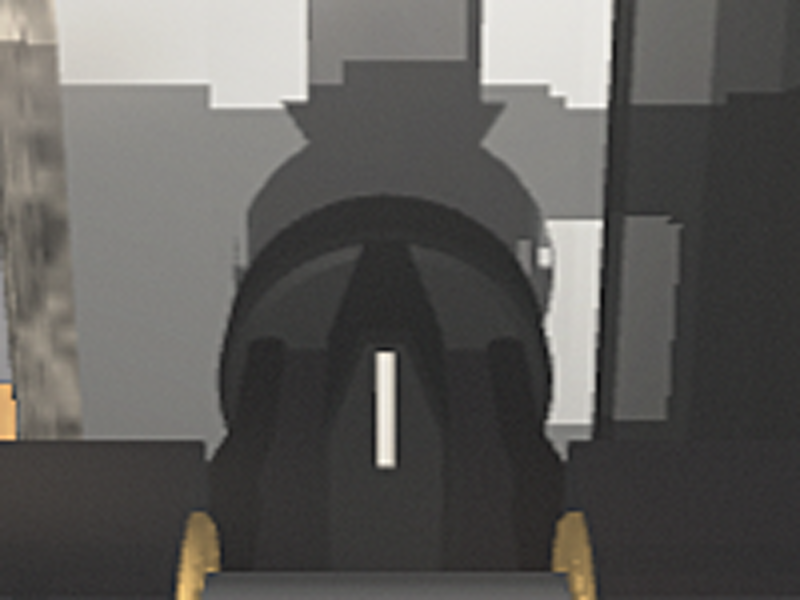

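The knob is out and sits in the hand exactly as before: line tip at (386,350), front of the skirt at (386,197). Next I'll work out its axis relative to the TCP.

Run:
```python
from h import *
import pickle
np.set_printoptions(precision=4,suppress=True)
i,d,s=pickle.load(open("pics/w4.pkl","rb"))
f=lambda x,y:(230+(x+.5)/4-.5,200+(y+.5)/4-.5)
p=s["position"];R=Ro.from_rotvec(s["tool_rot"]).as_matrix();print(R,p,-np.array(i["R"]).T@i["t"]-p)
zb=p[2]-.024
for n,x,y,z in [("skirt bottom front",386,197,zb),("skirt top front",386,241,zb+.015),("line tip",386,350,zb+.042),("line end",386,467,zb+.042),("skL",221,370,zb+.015),("skR",550,370,zb+.015)]:
    print(n,onz(i,f(x,y),z)-p)
for n,x,y in [("cornerL",310,146),("cornerR",480,146)]: print(n,onz(i,f(x,y),.066))
# fit circle to skirt top-edge points
# widest row of skirt
```

```text
[[-0.0004  1.     -0.0009]
 [ 1.      0.0004 -0.0006]
 [-0.0006 -0.0009 -1.    ]] [0.4201 0.2746 0.1244] [-0.0009  0.0832  0.1617]
skirt bottom front [-0.0008  0.0196 -0.024 ]
skirt top front [-0.0008  0.0192 -0.009 ]
line tip [-0.0008  0.0174  0.018 ]
line end [-0.0008  0.0039  0.018 ]
skL [-0.0211  0.0023 -0.009 ]
skR [ 0.0193  0.0023 -0.009 ]
cornerL [0.4078 0.2906 0.066 ]
cornerR [0.4334 0.2906 0.066 ]
```

```bash
python3 -m handwheel '[[0,0,0,0,0,0,-10.2],[0,0,0,0,0,0,-10.2],[0,0,0,0,0,0,-10.2],[0,0,0,0,0,0,-10.2],[0,0,0,0,0,0,-10.2],[0,0,0,0,0,0,-10.3],[0,-0.0184,-0.0336,0,0,0,0],[0,-0.0184,-0.0336,0,0,0,0],[0,-0.0184,-0.0336,0,0,0,0],[0,0,0,0,0,0,0],[0,0,0,0,0,0,0]]' 40
python3 - <<'E'
from h import *
im,d=ctrl.get_image("wrist");cv2.imwrite("pics/w5.png",im)
import pickle;i=ctrl.camera_info("wrist");s=ctrl.get_state();pickle.dump((i,d,s),open("pics/w5.pkl","wb"))
print(s["position"],Ro.from_rotvec(s["tool_rot"]).as_matrix().round(4),proj(i,[.4207,.2003,.08]))
cv2.imwrite("pics/c7.png",cv2.resize(im[180:330,250:450],None,fx=4,fy=4,interpolation=cv2.INTER_CUBIC))
E
```

```text
time: 7.68
position: [0.4203, 0.1604, 0.1247]
tool_rot: [-0.778, -3.043, -0.0]
ft_force: [-1.2, 0.3, 0.0]
grip_width: 0.159
grip_force: 40.0
[0.42031037 0.16082615 0.1247413 ] [[-8.778e-01  4.790e-01 -4.000e-04]
 [ 4.790e-01  8.778e-01  2.000e-04]
 [ 5.000e-04 -1.000e-04 -1.000e+00]] [[389.15325044 240.48105476]]
```

View pics/c7.png

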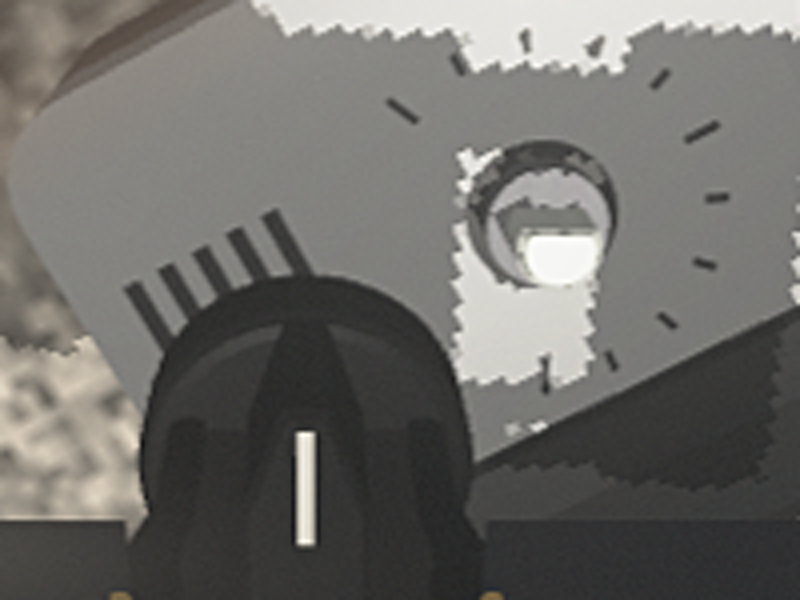

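The flat's edge is now level in the picture, from (525,232) to (600,232), so it faces the way the knob's taper points and the angle matches. Now I'll compute the shift.

Run:
```python
from h import *
import pickle
np.set_printoptions(precision=4,suppress=True)
i,d,s=pickle.load(open("pics/w5.pkl","rb"))
f=lambda x,y:(250+(x+.5)/4-.5,180+(y+.5)/4-.5)
p=s["position"];R=Ro.from_rotvec(s["tool_rot"]).as_matrix()
zb=p[2]-.024
T=lambda X:R.T@(X-p)
for n,x,y,z in [("skirt bottom front",305,277,zb),("skirt top front",305,323,zb+.015),("line tip",305,432,zb+.042),("tip flat L",525,232,.085),("tip flat R",600,232,.085),("tip bottom",563,286,.085),("collar L",488,228,.073),("collar R",612,228,.073),("collar top",550,168,.073),("well L",470,212,.066),("well R",618,212,.066),("well top",543,140,.066),("w bottom",543,288,.066)]:
    X=onz(i,f(x,y),z);print(n,X,T(X))
im=cv2.imread("pics/w5.png")
```

```text
skirt bottom front [0.4016 0.1697 0.1007] [ 0.0207 -0.0011  0.024 ]
skirt top front [0.4022 0.1694 0.1157] [ 0.02   -0.0011  0.009 ]
line tip [0.4038 0.1685 0.1427] [ 0.0182 -0.0012 -0.018 ]
tip flat L [0.4152 0.197  0.085 ] [0.0218 0.0293 0.0397]
tip flat R [0.4202 0.2061 0.085 ] [0.0218 0.0397 0.0397]
tip bottom [0.4248 0.1982 0.085 ] [0.0139 0.035  0.0397]
collar L [0.4162 0.1923 0.073 ] [0.0187 0.0257 0.0517]
collar R [0.4249 0.2083 0.073 ] [0.0187 0.0438 0.0517]
collar top [0.4124 0.2043 0.073 ] [0.0278 0.0343 0.0518]
well L [0.4149 0.1908 0.066 ] [0.0191 0.0237 0.0587]
well R [0.4256 0.2104 0.066 ] [0.019  0.0461 0.0587]
well top [0.4102 0.2054 0.066 ] [0.0302 0.0342 0.0588]
w bottom [0.4311 0.1952 0.066 ] [0.0069 0.0353 0.0587]
```

```bash
python3 -m handwheel '[[0,0.0095,0.0178,0,0,0,0],[0,0.01,0.018,0,0,0,0],[0,0,0,0.008,0,0,0],[0,0,0,0.006,0,0,0],[0,0,0,0,0,0,0]]'
python3 -m handwheel '[[0,0,0,0.003,0,0,0],[0,0,0,0.003,0,0,0],[0,0,0,0,0,0,0]]'
```

```text
time: 8.35
position: [0.4201, 0.1998, 0.1101]
tool_rot: [-0.779, -3.042, 0.002]
ft_force: [-0.0, -0.4, -0.5]
grip_width: 0.155
grip_force: 40.0
time: 8.72
position: [0.4206, 0.2005, 0.1049]
tool_rot: [-0.779, -3.043, 0.0]
ft_force: [0.1, 0.9, -1.4]
grip_width: 0.16
grip_force: 40.0
```

The knob's underside is about 4 mm below the shaft tip with no force, so the bore has gone onto the shaft. Continuing down.

```bash
python3 -m handwheel '[[0,0,0,0.003,0,0,0],[0,0,0,0.003,0,0,0],[0,0,0,0,0,0,0]]'
python3 -m handwheel '[[0,0,0,0.002,0,0,0],[0,0,0,0.002,0,0,0],[0,0,0,0,0,0,0]]'
```

```text
time: 9.1
position: [0.4205, 0.2006, 0.0987]
tool_rot: [-0.778, -3.043, 0.001]
ft_force: [0.2, -0.5, -0.4]
grip_width: 0.157
grip_force: 40.0
time: 9.48
position: [0.4209, 0.2008, 0.0955]
tool_rot: [0.778, 3.043, 0.001]
ft_force: [-1.7, -1.4, 4.5]
grip_width: 0.156
grip_force: 40.0
```

```bash
python3 -m handwheel '[[0,0,0,0.003,0,0,0],[0,0,0,0,0,0,0]]' 55
python3 -m handwheel '[[0,0,0,0.003,0,0,0],[0,0,0,0,0,0,0]]'
python3 -m handwheel '[[0,0,0,0.003,0,0,0],[0,0,0,0,0,0,0]]'
```

```text
time: 9.72
position: [0.421, 0.2008, 0.0928]
tool_rot: [0.778, 3.043, 0.001]
ft_force: [-0.9, -1.1, 7.8]
grip_width: 0.156
grip_force: 55.0
time: 9.98
position: [0.4211, 0.2009, 0.0908]
tool_rot: [0.778, 3.043, 0.001]
ft_force: [-3.4, -2.2, 12.6]
grip_width: 0.155
grip_force: 55.0
time: 10.22
position: [0.4214, 0.201, 0.0904]
tool_rot: [0.779, 3.043, 0.002]
ft_force: [-10.0, -5.1, 31.6]
grip_width: 0.153
grip_force: 55.1
```

```bash
python3 -m handwheel '[[0,0,0,-0.0008,0,0,0],[0,0,0,0,0,0,0],[0,0,0,0,0,0,0]]'
python3 - <<'E'
from h import *
im,d=ctrl.get_image("wrist")
cv2.imwrite("pics/c8.png",im)
E
```

```text
time: 10.6
position: [0.4213, 0.201, 0.0906]
tool_rot: [0.778, 3.043, 0.002]
ft_force: [-9.3, -4.7, 26.2]
grip_width: 0.153
grip_force: 55.1
```

View pics/c8.png

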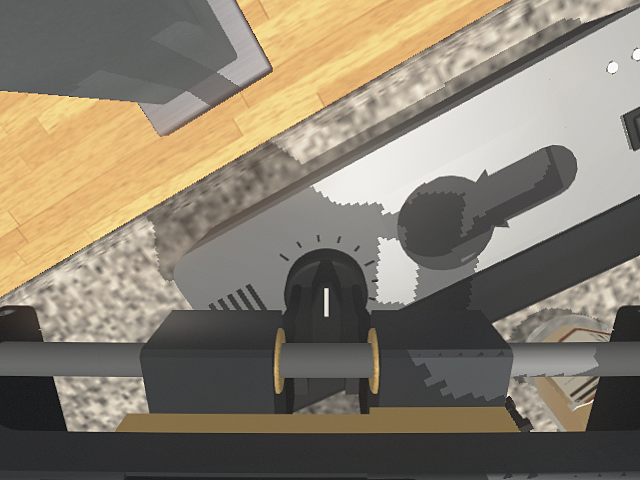

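The picture shows the knob seated on the dial with its line at (326,302), in the same place in the hand as before, and the slot empty. It is held against the stop at 26 N, so I'm handing in.

```bash
python3 -c "
from bench import ctrl
print(ctrl.close_job())"
```

```text
the job is handed in; nothing more can be done
None
```

The job is handed in: the knob is home on the D-shaft and was held against its stop at about 26 N with the fingers still gripping, after 10.6 s, and nothing else on the worktop was touched.

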